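# Slide a row of drone batteries home in the charging rail and start the charge

### The job

Push the row of four battery packs along the aluminium charging rail from behind, as one train, until the front pack sits fully home against the end stop with the others closed up behind it; slide them smoothly, do not slam them. Then press the button on the charger box at the stop end all the way down and let go. Use only the fingertips: do not pick up or tip any pack, and leave the spare pack and the other things on the bench where they are.

Things in the scene. Friction and masses are not known exactly. Their poses are not given: they have to be found in the camera images.
- rail: fixed aluminium channel; may point left, right or away from the robot. Origin: on the bench, on the centre line; x runs along it towards the end stop (push direction), z up. Channel from x = -150 mm (open end) to the stop's face at x = +95 mm, floor 4 mm above the bench, 50 mm wide between low side walls 12 mm above the bench (62 mm overall).
- stop_face (a point): centre of the end stop's face, 20 mm above the bench. The stop is a plate across the channel, 34 mm high. Right behind it, 8 to 60 mm past the face, stands the grey charger box, 62 mm wide and 40 mm high, with the button on top.
- pack1: front battery pack of the row: a loose black block with a grey band, 32 mm along the rail, 46 mm across and 38 mm tall, about 70 to 140 g, standing in the channel with 2 mm of play at each side. Origin: centre of its underside; x along the rail towards the stop, z up. The four stand touching (within 0.5 mm), well short of the stop. Fully home its origin is at x = 79 mm of the rail.
- pack2: second battery pack of the row: a loose black block with a grey band, 32 mm along the rail, 46 mm across and 38 mm tall, about 70 to 140 g, standing in the channel with 2 mm of play at each side. Origin: centre of its underside; x along the rail towards the stop, z up. The four stand touching (within 0.5 mm), well short of the stop. Fully home its origin is at x = 47 mm of the rail.
- pack3: third battery pack of the row: a loose black block with a grey band, 32 mm along the rail, 46 mm across and 38 mm tall, about 70 to 140 g, standing in the channel with 2 mm of play at each side. Origin: centre of its underside; x along the rail towards the stop, z up. The four stand touching (within 0.5 mm), well short of the stop. Fully home its origin is at x = 15 mm of the rail.
- pack4: rear battery pack of the row: a loose black block with a grey band, 32 mm along the rail, 46 mm across and 38 mm tall, about 70 to 140 g, standing in the channel with 2 mm of play at each side. Origin: centre of its underside; x along the rail towards the stop, z up. The four stand touching (within 0.5 mm), well short of the stop. Fully home its origin is at x = -17 mm of the rail.
- start_top (a point): centre of the top face of the round push button (26 mm across) on the charger box; it moves down with the button
- start (a joint): button travel in m: 0 released, 0.006 fully down; a spring pushes it back, fully down takes about 5 N
- spare: bystander: a loose spare pack like those in the row, standing on the bench beside the rail, about 110 mm from its centre line; origin: centre of its underside
- quad: bystander: a loose small quadcopter, four arms with a motor at each end, about 140 mm across the motors and 22 mm high, on the bench about 155 mm from the rail's centre line; origin: centre of its underside
- driver: bystander: a loose screwdriver 180 mm long lying on the bench to the robot's right
- jar: bystander: a closed glass jar, 54 mm across and 60 mm tall, on the bench to the robot's left; origin: centre of its underside
Things that resemble listed ones, but are neither listed nor needed, are in the scene too. Leave any green look-alike of the pack2 alone. What is shaped like the pack4 but brown is not meant.

How it is judged:
By the outcome, as a careful person would: the job done as asked, in the order asked, and still so for the second after the job is handed in, with the robot touching nothing.
It also fails if it takes over 43 s, if anything falls off the work surface, if the arm or the gripper's body presses on something with over 40 N, if the wrist force passes 120 N, or if a joint passes its speed limit or range.

### The arm

A 6-joint arm with a two-finger parallel gripper is mounted at the origin on the work surface. World frame = base frame: x ahead of the robot, y to its left, z up, the work surface at z = 0. Lengths are in m, angles in degrees, forces in N, time in s.
With the tool pointing down it reaches from about 0.3 to 0.75 m from the base axis. Payload 8.5 kg.
Tool frame: the origin (TCP) lies on the mounting face of the last link; the fingertips stand 173 mm ahead of it and the grasp point (between the pads) lies 155 mm ahead of it (env.tips_ahead is the distance from the TCP to the fingertips, in m); z points along the fingers, x is the direction in which the jaws open and shut, and the axes are right-handed (so a half turn about z gives the same grasp; the last joint's range is limited). The gripper opens to 85 mm and grips with 20 to 120 N. Pads are 22 mm wide; open, the fingers measure 114 mm over their backs; the gripper's body (76 mm by 85 mm) begins 54 mm behind the grasp point. The pads swing forward as they close: fully open they stand 13 mm farther back than shut.
Start: joints at [61.518, 21.807, 74.336, -0, 83.858, -12.336], TCP at [0.153, 0.528, 0.405] pointing down, gripper open.
Joint ranges: [-178.18, 178.18], [-50.72, 133.34], [12.68, 142.11], [-81.47, 261.47], [9.98, 163.14], [-165.26, 165.26]. Speed limits (degrees/s): [136.94, 136.94, 180, 180, 180, 180].

### API

Orientations are given as a 3x3 rotation matrix whose columns are the frame's x, y, z axes.
In Python, from rig import env gives the robot as it stands. The module is installed in compiled form; this text tells all that it offers.
- The arm moves only by the tool step_arm, never from a script. Its argument "increments" is a list of rows, each an object of numbers: "x", "y", "z": the shift along the tool's x, y, z in cm; "wx", "wy", "wz": the turn, a rotation vector about the tool's x, y, z in rad; "gripper": the finger opening in cm, from 0 to 8.54. A call has 1 to 20 rows; each row shifts and turns the commanded pose from where the row before left it, along the tool's axes as they then stand; what a row does not reach is not made up. A row lasts 1/10 s, in which the tool goes at most 50 mm and 8.59 degrees, less where a joint would pass 70% of its speed; a pose out of reach is approached as far as the arm can. A call with a gripper value outside its range is refused whole. The fingers move at their own pace and stop on an object; "newtons" is the grip in N (left out, the last holds). Time passes only in rows, so rows that do not move let the fingers close. It gives the time, the measured TCP pose, the force and the opening at its end, in the units of the state.
- env.observe(): the state, without advancing time (a new reading comes with each control period).
- env.get_image(name): name is "scene" or "top" or "wrist"; returns a dict with "color" (480x640x3 uint8, blue, green, red), "camera_matrix" (3x3 intrinsics, pixels), "rvec" (rotation vector, rad) and "tvec" (3), from world to camera coordinates, as OpenCV has them. Camera axes: x right, y down, z forward; pixel columns grow to the right and rows downward; lengths in m; the calibration is good to about 2 mm. A picture is of the moment at which its call begins. There is no depth.
- env.close_job(): hands the job in, once; it reports no verdict.
The state is a dict: "time_s": time; "q": joint angles; "qvel": joint speeds; "joint_efforts": joint torques, N m; "position": TCP position; "tool_rot": TCP orientation; "ft_force": force on the tool from outside, world axes, zero at the start; "wrist_torque": the same for the moment, N m; "grip_width": finger opening in m.
Only numpy, scipy, OpenCV 4.12 (cv2) and the standard library are available. Lean on these libraries where they do the work, as an engineer would, in place of code of your own. Each camera call takes 0.05 s, during which the arm holds its last target. There are 200 camera calls.

## Working session

There is one attempt and no reset: what is moved stays moved. The work goes in short steps, Python scripts to look and compute and a tool call to move; the robot and the scene stay as the last step left them, time stands still between calls to the robot, and variables do not carry over. Pictures are saved under pics/ and viewed, about 8 in all and at most 12, crops included, and the job is handed in when it is done.

Besides the shell and the picture viewer there is one more tool, called after "Request:" as name(argument=value, ...), one argument or row to a line, values as JSON. step_arm: Moves the arm, as the interface text tells. Its arguments: {"type":"object","properties":{"increments":{"type":"array"},"newtons":{"type":"number"}},"required":["increments"]}

```bash
mkdir -p pics; cat > h.py <<'E'
import numpy as np, cv2
from rig import env
def shot(n,f):
    im=env.get_image(n); cv2.imwrite(f'pics/{f}.png',im['color']); np.savez(f'pics/{f}.npz',**im); return im
def ray(f,uv,z):
    d=np.load(f'pics/{f}.npz'); R=cv2.Rodrigues(d['rvec'])[0]; t=d['tvec'].ravel()
    c=-R.T@t; out=[]
    for u,zz in zip(uv,np.broadcast_to(z,len(uv))):
        v=R.T@np.linalg.inv(d['camera_matrix'])@np.array([*u,1.]); out.append(c+v*(zz-c[2])/v[2])
    return np.array(out)
def proj(f,P):
    d=np.load(f'pics/{f}.npz'); return cv2.projectPoints(np.array(P,float),d['rvec'],d['tvec'],d['camera_matrix'],None)[0][:,0]
E
python3 - <<'E'
from h import *
a=shot('top','top0'); b=shot('scene','scene0')
s=env.observe(); print(s['time_s'],s['position'],s['tool_rot'],s['grip_width'],s['ft_force'])
E
```

```text
0.1 [0.15293885 0.52827182 0.40417478] [[ 2.78111191e-01  9.60548684e-01 -6.25230276e-04]
 [ 9.60548000e-01 -2.78111760e-01 -1.17866766e-03]
 [-1.30605157e-03 -2.72763023e-04 -9.99999110e-01]] 0.08555152978964074 [ 0.16545924  0.32444432 -0.4209012 ]
```

View pics/top0.png

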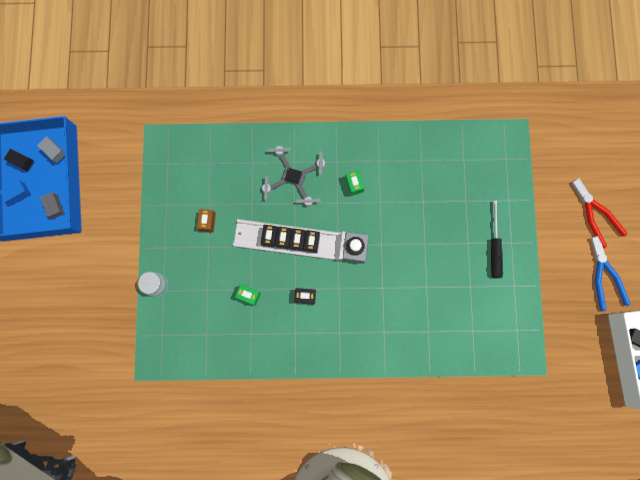

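View pics/scene0.png

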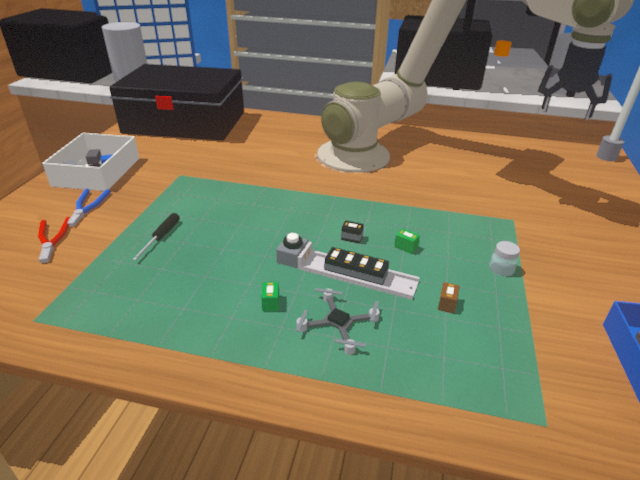

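Top view: the row of four black packs is at (268–312, 235–241) in the rail, open end at (235,235), stop and charger with white button at (355,246). Look-alikes: black spare (305,296), green (247,295) and (355,182), brown (205,220). The row I want is the four black packs in the channel. Next is the close crop.

```bash
python3 - <<'E'
import cv2
i=cv2.imread('pics/top0.png')[210:275,225:380]
cv2.imwrite('pics/c1.png',cv2.resize(i,None,fx=5,fy=5,interpolation=cv2.INTER_CUBIC))
E
```

```text
(no output)
```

View pics/c1.png

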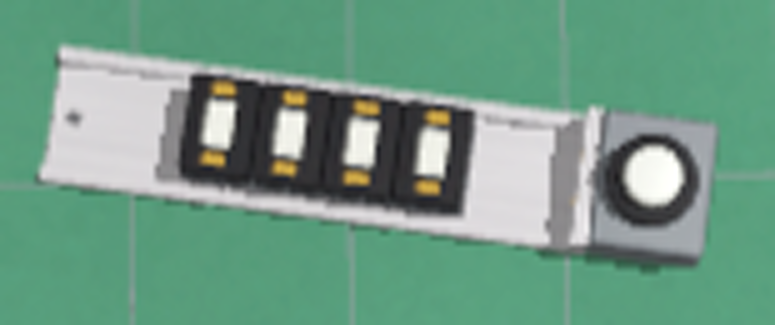

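The crop shows four black packs touching, tops from (192,75)/(180,175) to (473,111)/(461,213). The open end corners are (60,47)/(40,180), the charger box corners (717,122)/(699,255), and the button (653,175). I'll fit the rail pose to these.

```bash
python3 - <<'E'
from h import *
from scipy.optimize import least_squares
def px(u): return (np.array(u,float)+.5)/5-.5+[225,210]
# rail-frame known points
L=[(-.15,.031,.012),(-.15,-.031,.012),(.155,.031,.040),(.155,-.031,.040)]
U=px([(60,47),(40,180),(717,122),(699,250)])
def W(p,X): 
    c,s=np.cos(p[2]),np.sin(p[2]); X=np.array(X,float)
    return np.c_[p[0]+c*X[:,0]-s*X[:,1],p[1]+s*X[:,0]+c*X[:,1],X[:,2]]
r=least_squares(lambda p:(proj('top0',W(p,L))-U).ravel(),[.45,.1,-np.pi/2])
p=r.x; print(p[:2],np.degrees(p[2]),r.fun.round(2)); np.save('rail.npy',p)
def inv(P): 
    c,s=np.cos(p[2]),np.sin(p[2]); d=P[:,:2]-p[:2]; return np.c_[d@[c,s],d@[-s,c]]
P=ray('top0',px([(192,75),(180,175),(473,111),(461,213)]),.042); print('packs',inv(P).round(4)*1000)
for z in(.045,.05,.055): print('btn',z,ray('top0',px([(653,175)]),z), inv(ray('top0',px([(653,175)]),z))*1000)
print('stop',W(p,[(.095,0,.02),(.125,0,.05)]))
# check scene
print(proj('scene0',W(p,[(-.15,.031,.012),(-.15,-.031,.012),(.125,0,.05)])))
print('spare,quad,greens,brown',inv(ray('top0',[(305,296),(293,176),(247,295),(355,182),(205,220)],.04)).round(3))
d=np.load('pics/scene0.npz'); i=d['color'][220:310,260:430]; cv2.imwrite('pics/c2.png',cv2.resize(i,None,fx=4.5,fy=4.5,interpolation=cv2.INTER_CUBIC))
E
```

```text
[0.56999016 0.08648192] -98.11465105872065 [-0.44  0.04 -0.54 -0.24  0.28 -0.7   0.67  0.85]
packs [[-82.4  20.5]
 [-81.2 -25.3]
 [ 45.2  20.1]
 [ 45.9 -26.4]]
btn 0.045 [[ 0.55274785 -0.04112825  0.045     ]] [[128.76631492   0.94305948]]
btn 0.05 [[ 0.55195657 -0.04088466  0.05      ]] [[1.28636853e+02 1.25317554e-01]]
btn 0.055 [[ 0.55116529 -0.04064106  0.055     ]] [[128.50739028  -0.69242437]]
stop [[ 0.5565805  -0.0075669   0.02      ]
 [ 0.55234587 -0.03726653  0.05      ]]
[[411.76221716 294.93091745]
 [418.314502   276.46887672]
 [292.62581268 240.30687924]]
spare,quad,greens,brown [[ 0.033 -0.126]
 [-0.031  0.141]
 [-0.095 -0.14 ]
 [ 0.111  0.145]
 [-0.214  0.015]]
```

View pics/c2.png

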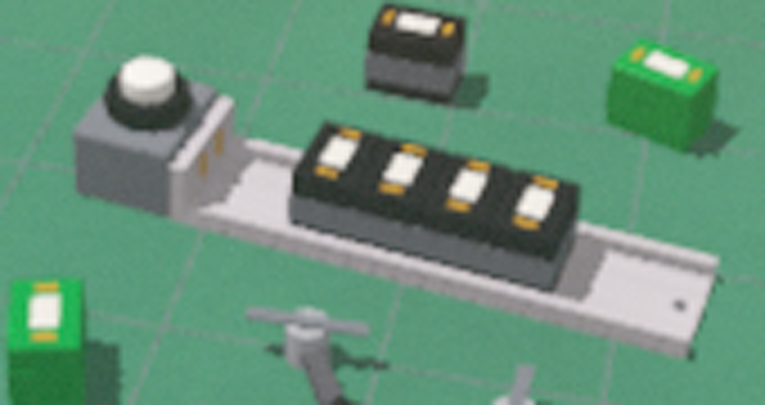

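The scene crop agrees: black row in the channel, button at about (293,236) px in the full image against a predicted (292.6,240) for a lower height, so the button top is a bit higher than 50 mm. The pack row measures 127.5 mm (expected 128), with its rear face at x≈-82 mm.

```bash
cat >> h.py <<'E'
p=np.load('rail.npy')
def W1(x,y,z):
    c,s=np.cos(p[2]),np.sin(p[2]); return np.array([p[0]+c*x-s*y,p[1]+s*x+c*y,z])
def stat(x=None,y=0,ztip=0):
    s=env.observe(); R=np.array(s['tool_rot']); P=np.array(s['position'])+R[:,2]*env.tips_ahead
    c,sn=np.cos(p[2]),np.sin(p[2]); d=P[:2]-p[:2]
    print('t',s['time_s'],'tip rail mm',np.round([1000*(d@[c,sn]),1000*(d@[-sn,c]),1000*P[2]],1),'F',np.round(s['ft_force'],2),'g',round(s['grip_width'],4),'q',np.round(s['q'],0))
    if x is not None: print('tool shift cm',(R.T@(W1(x,y,ztip)-P)*100).round(2))
    yaw=np.arctan2(R[1,1],R[0,1]); e=p[2]-yaw; print('wz rad needed (y->push)',-((e+np.pi)%(2*np.pi)-np.pi),'tilt',R[:,2].round(4))
E
python3 - <<'E'
from h import *
stat(-.112,-.0015,.1)
# triangulate button from both pics
a='top0';b='scene0'
ua=(np.array([653,175.])+.5)/5-.5+[225,210]; ub=(np.array([148,72.])+.5)/4.5-.5+[260,220]
Ps=[]
for f in(a,b):
    d=np.load(f'pics/{f}.npz'); Ps.append(d['camera_matrix']@np.c_[cv2.Rodrigues(d['rvec'])[0],d['tvec'].reshape(3,1)])
X=cv2.triangulatePoints(*Ps,ua,ub); print('button',(X[:3]/X[3]).ravel())
E
```

```text
t 0.1 tip rail mm [-378.3 -475.3  230.8] F [ 0.17  0.32 -0.42] g 0.0856 q [ 62.  22.  74.  -0.  84. -12.]
tool shift cm [-19.73  50.64  13.09]
wz rad needed (y->push) 1.4305959390792193 tilt [-6.0e-04 -1.2e-03 -1.0e+00]
button [ 0.55002925 -0.03942274  0.06068171]
```

Request:
step_arm(
  increments=[
    {"x": -0.7, "y": 1.8, "gripper": 0},
    {"x": -1.4, "y": 3.6},
    {"x": -1.4, "y": 3.6},
    {"x": -1.4, "y": 3.6},
    {"x": -1.4, "y": 3.6},
    {"x": -1.4, "y": 3.6},
    {"x": -1.4, "y": 3.6},
    {"x": -1.4, "y": 3.6},
    {"x": -1.4, "y": 3.6},
    {"x": -1.4, "y": 3.6},
    {"x": -1.4, "y": 3.6},
    {"x": -1.4, "y": 3.6},
    {"x": -1.4, "y": 3.6},
    {"x": -1.4, "y": 3.6},
    {"x": -0.8, "y": 2.0},
  ],
  newtons=60,
)

```text
invalid input at $.increments[0]: expected keys x, y, z, wx, wy, wz, gripper
```

Request:
step_arm(
  increments=[
    {"wz": 0.1431},
    {"wz": 0.1431},
    {"wz": 0.1431},
    {"wz": 0.1431},
    {"wz": 0.1431},
    {"wz": 0.1431},
    {"wz": 0.1431},
    {"wz": 0.1431},
    {"wz": 0.1431},
    {"wz": 0.1431},
    {"z": 2},
    {"z": 3},
    {"z": 3},
    {"z": 2},
    {},
  ],
)

```text
invalid input at $.increments[0]: expected keys x, y, z, wx, wy, wz, gripper
```

```bash
python3 - <<'E'
from h import *
stat(-.112,-.0015,.014); a=shot('wrist','w1'); b=shot('top','top1')
i=b['color'][190:280,215:385]
cv2.imwrite('pics/w1b.png',np.vstack([cv2.resize(i,(640,339),interpolation=cv2.INTER_CUBIC),a['color'][::2,::2].repeat(1,0).copy() if 0 else cv2.resize(a['color'],(640,480))[220:480]]))
E
```

```text
t 0.1 tip rail mm [-378.3 -475.3  230.8] F [ 0.17  0.32 -0.42] g 0.0856 q [ 62.  22.  74.  -0.  84. -12.]
tool shift cm [-19.72  50.64  21.69]
wz rad needed (y->push) 1.4305959390792193 tilt [-6.0e-04 -1.2e-03 -1.0e+00]
```

View pics/w1b.png

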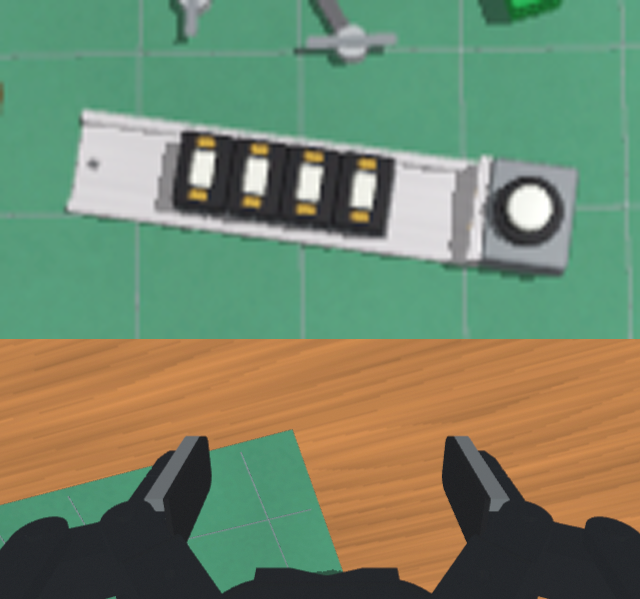

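The moves were refused because every row needs all seven keys, so the arm hasn't moved. The picture shows the scene unchanged and the gripper open. I'll resend with full rows.

Request:
step_arm(
  increments=[
    {"x": -0.7, "y": 1.8, "z": 0, "wx": 0, "wy": 0, "wz": 0, "gripper": 0},
    {"x": -1.4, "y": 3.6, "z": 0, "wx": 0, "wy": 0, "wz": 0, "gripper": 0},
    {"x": -1.4, "y": 3.6, "z": 0, "wx": 0, "wy": 0, "wz": 0, "gripper": 0},
    {"x": -1.4, "y": 3.6, "z": 0, "wx": 0, "wy": 0, "wz": 0, "gripper": 0},
    {"x": -1.4, "y": 3.6, "z": 0, "wx": 0, "wy": 0, "wz": 0, "gripper": 0},
    {"x": -1.4, "y": 3.6, "z": 0, "wx": 0, "wy": 0, "wz": 0, "gripper": 0},
    {"x": -1.4, "y": 3.6, "z": 0, "wx": 0, "wy": 0, "wz": 0, "gripper": 0},
    {"x": -1.4, "y": 3.6, "z": 0, "wx": 0, "wy": 0, "wz": 0, "gripper": 0},
    {"x": -1.4, "y": 3.6, "z": 0, "wx": 0, "wy": 0, "wz": 0, "gripper": 0},
    {"x": -1.4, "y": 3.6, "z": 0, "wx": 0, "wy": 0, "wz": 0, "gripper": 0},
    {"x": -1.4, "y": 3.6, "z": 0, "wx": 0, "wy": 0, "wz": 0, "gripper": 0},
    {"x": -1.4, "y": 3.6, "z": 0, "wx": 0, "wy": 0, "wz": 0, "gripper": 0},
    {"x": -1.4, "y": 3.6, "z": 0, "wx": 0, "wy": 0, "wz": 0, "gripper": 0},
    {"x": -1.4, "y": 3.6, "z": 0, "wx": 0, "wy": 0, "wz": 0, "gripper": 0},
    {"x": -0.8, "y": 2.0, "z": 0, "wx": 0, "wy": 0, "wz": 0, "gripper": 0},
  ],
  newtons=60,
)

```text
time_s: 1.7
position: [0.5861, 0.1963, 0.4041]
tool_rot: [[0.28, 0.96, -0.0], [0.96, -0.28, -0.0], [-0.0, -0.0, -1.0]]
ft_force: [0.5, 0.3, -0.2]
grip_width: 0.0002
```

Request:
step_arm(
  increments=[
    {"x": 0, "y": 0, "z": 0, "wx": 0, "wy": 0, "wz": 0.1431, "gripper": 0},
    {"x": 0, "y": 0, "z": 0, "wx": 0, "wy": 0, "wz": 0.1431, "gripper": 0},
    {"x": 0, "y": 0, "z": 0, "wx": 0, "wy": 0, "wz": 0.1431, "gripper": 0},
    {"x": 0, "y": 0, "z": 0, "wx": 0, "wy": 0, "wz": 0.1431, "gripper": 0},
    {"x": 0, "y": 0, "z": 0, "wx": 0, "wy": 0, "wz": 0.1431, "gripper": 0},
    {"x": 0, "y": 0, "z": 0, "wx": 0, "wy": 0, "wz": 0.1431, "gripper": 0},
    {"x": 0, "y": 0, "z": 0, "wx": 0, "wy": 0, "wz": 0.1431, "gripper": 0},
    {"x": 0, "y": 0, "z": 0, "wx": 0, "wy": 0, "wz": 0.1431, "gripper": 0},
    {"x": 0, "y": 0, "z": 0, "wx": 0, "wy": 0, "wz": 0.1431, "gripper": 0},
    {"x": 0, "y": 0, "z": 0, "wx": 0, "wy": 0, "wz": 0.1431, "gripper": 0},
    {"x": 0, "y": 0, "z": 2, "wx": 0, "wy": 0, "wz": 0, "gripper": 0},
    {"x": 0, "y": 0, "z": 3, "wx": 0, "wy": 0, "wz": 0, "gripper": 0},
    {"x": 0, "y": 0, "z": 3, "wx": 0, "wy": 0, "wz": 0, "gripper": 0},
    {"x": 0, "y": 0, "z": 2, "wx": 0, "wy": 0, "wz": 0, "gripper": 0},
    {"x": 0, "y": 0, "z": 0, "wx": 0, "wy": 0, "wz": 0, "gripper": 0},
  ],
)

```text
time_s: 3.2
position: [0.5839, 0.1983, 0.3018]
tool_rot: [[0.99, -0.142, -0.006], [-0.142, -0.99, -0.001], [-0.006, 0.002, -1.0]]
ft_force: [-0.2, 0.7, 0.2]
grip_width: -0.0002
```

```bash
python3 - <<'E'
from h import *
stat(-.112,-.0015,.014); a=shot('wrist','w2'); b=shot('scene','scene2')
i=b['color'][170:320,250:450]
cv2.imwrite('pics/w2b.png',np.vstack([cv2.resize(i,(560,420),interpolation=cv2.INTER_CUBIC)]))
E
```

```text
t 3.2 tip rail mm [-112.3   -3.   128.4] F [-0.17  0.68  0.19] g -0.0002 q [ 8. 33. 72. -0. 75. 16.]
tool shift cm [2.200e-01 1.000e-02 1.144e+01]
wz rad needed (y->push) -0.0004594255754097887 tilt [-6.e-03 -8.e-04 -1.e+00]
```

View pics/w2b.png

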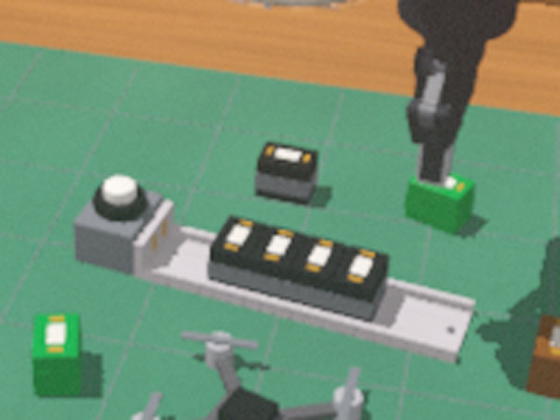

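View pics/w2.png

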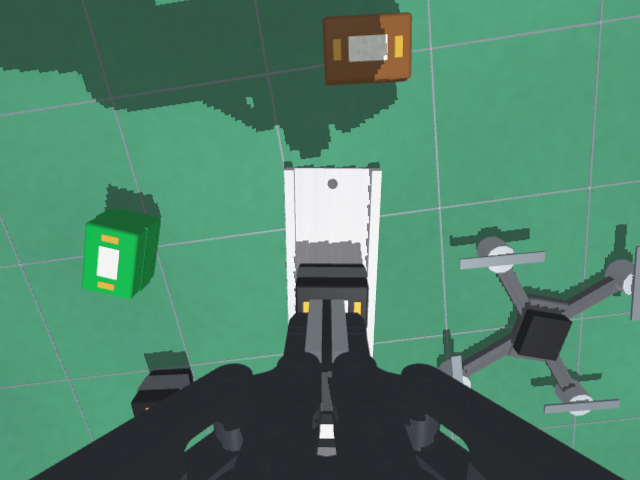

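Scene: gripper shut above the open end, row untouched. Wrist view: rail's open-end corners at (286,167) and (381,167), rear pack top edge at (298–367, 266–282). I'll use it as an independent check of the rail pose.

```bash
python3 - <<'E'
from h import *
c,s=np.cos(p[2]),np.sin(p[2])
P=ray('w2',[(286,167),(381,167),(300,265),(365,265),(296,280),(368,280)],[.012,.012,.042,.042,.042,.042])
d=P[:,:2]-p[:2]; print(np.c_[d@[c,s],d@[-s,c]].round(4)*1000)
print(proj('w2',[W1(-.15,.031,.012),W1(-.15,-.031,.012),W1(-.082,.023,.042),W1(-.082,-.023,.042),W1(-.082,.023,.004)]).round(0))
E
```

```text
[[-155.3  -30.4]
 [-155.3   29.6]
 [-100.8  -20.7]
 [-100.9   18.6]
 [ -90.9  -23.4]
 [ -91.    20.7]]
[[383. 175.]
 [285. 175.]
 [371. 293.]
 [297. 293.]
 [366. 269.]]
```

Request:
step_arm(
  increments=[
    {"x": 0.15, "y": 0, "z": 2, "wx": 0, "wy": 0, "wz": 0, "gripper": 0},
    {"x": 0, "y": 0, "z": 3, "wx": 0, "wy": 0, "wz": 0, "gripper": 0},
    {"x": 0, "y": 0, "z": 3, "wx": 0, "wy": 0, "wz": 0, "gripper": 0},
    {"x": 0, "y": 0, "z": 2, "wx": 0, "wy": 0, "wz": 0, "gripper": 0},
    {"x": 0, "y": 0, "z": 0.9, "wx": 0, "wy": 0, "wz": 0, "gripper": 0},
    {"x": 0, "y": 0, "z": 0.4, "wx": 0, "wy": 0, "wz": 0, "gripper": 0},
    {"x": 0, "y": 0, "z": 0, "wx": 0, "wy": 0, "wz": 0, "gripper": 0},
    {"x": 0, "y": 0, "z": 0, "wx": 0, "wy": 0, "wz": 0, "gripper": 0},
  ],
)

```text
time_s: 4.1
position: [0.586, 0.1982, 0.1931]
tool_rot: [[0.99, -0.142, 0.002], [-0.142, -0.99, 0.0], [0.002, -0.001, -1.0]]
ft_force: [0.9, 1.0, 1.0]
grip_width: -0.0003
```

```bash
python3 - <<'E'
from h import *
stat(-.032-.012,-.0015,.014); b=shot('scene','scene3')
i=b['color'][200:320,270:430]
cv2.imwrite('pics/s3.png',cv2.resize(i,(640,480),interpolation=cv2.INTER_CUBIC))
E
```

```text
t 4.1 tip rail mm [-113.     0.5   19.7] F [0.88 0.99 0.99] g -0.0003 q [ 8. 41. 78.  0. 61. 16.]
tool shift cm [-0.2   6.9   0.56]
wz rad needed (y->push) -0.00035506268263141294 tilt [ 2.3e-03  3.0e-04 -1.0e+00]
```

View pics/s3.png

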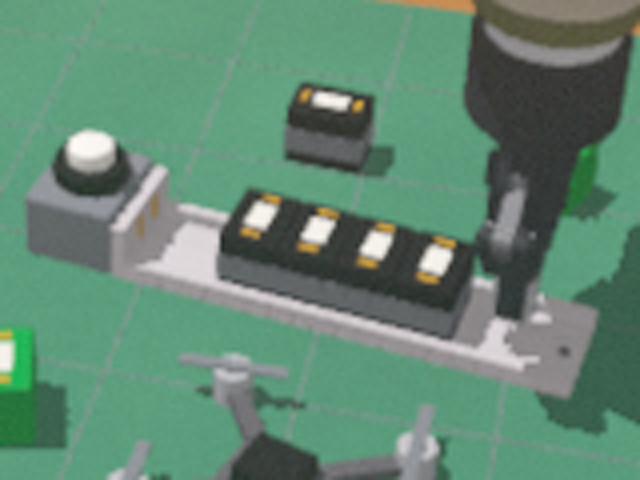

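Fingers are in the channel behind the rear pack, with a clear gap and everything else undisturbed. Lower about 5 mm, then start pushing gently.

Request:
step_arm(
  increments=[
    {"x": -0.1, "y": 0, "z": 0.3, "wx": 0, "wy": 0, "wz": 0, "gripper": 0},
    {"x": 0, "y": 0, "z": 0.2, "wx": 0, "wy": 0, "wz": 0, "gripper": 0},
    {"x": 0, "y": 0.3, "z": 0, "wx": 0, "wy": 0, "wz": 0, "gripper": 0},
    {"x": 0, "y": 0.3, "z": 0, "wx": 0, "wy": 0, "wz": 0, "gripper": 0},
    {"x": 0, "y": 0.2, "z": 0, "wx": 0, "wy": 0, "wz": 0, "gripper": 0},
    {"x": 0, "y": 0.1, "z": 0, "wx": 0, "wy": 0, "wz": 0, "gripper": 0},
    {"x": 0, "y": 0.1, "z": 0, "wx": 0, "wy": 0, "wz": 0, "gripper": 0},
    {"x": 0, "y": 0.1, "z": 0, "wx": 0, "wy": 0, "wz": 0, "gripper": 0},
    {"x": 0, "y": 0.1, "z": 0, "wx": 0, "wy": 0, "wz": 0, "gripper": 0},
    {"x": 0, "y": 0.1, "z": 0, "wx": 0, "wy": 0, "wz": 0, "gripper": 0},
    {"x": 0, "y": 0.1, "z": 0, "wx": 0, "wy": 0, "wz": 0, "gripper": 0},
    {"x": 0, "y": 0.1, "z": 0, "wx": 0, "wy": 0, "wz": 0, "gripper": 0},
    {"x": 0, "y": 0.1, "z": 0, "wx": 0, "wy": 0, "wz": 0, "gripper": 0},
    {"x": 0, "y": 0.1, "z": 0, "wx": 0, "wy": 0, "wz": 0, "gripper": 0},
    {"x": 0, "y": 0.1, "z": 0, "wx": 0, "wy": 0, "wz": 0, "gripper": 0},
    {"x": 0, "y": 0.1, "z": 0, "wx": 0, "wy": 0, "wz": 0, "gripper": 0},
    {"x": 0, "y": 0.1, "z": 0, "wx": 0, "wy": 0, "wz": 0, "gripper": 0},
    {"x": 0, "y": 0.1, "z": 0, "wx": 0, "wy": 0, "wz": 0, "gripper": 0},
  ],
)

```text
time_s: 5.95
position: [0.5817, 0.1775, 0.1867]
tool_rot: [[0.99, -0.142, 0.0], [-0.142, -0.99, 0.0], [0.0, -0.0, -1.0]]
ft_force: [0.5, 1.8, -0.7]
grip_width: 0.0
```

```bash
python3 - <<'E'
from h import *
stat(-.044,-.0015,.014)
E
```

```text
t 5.95 tip rail mm [-91.7  -1.2  13.3] F [ 0.51  1.81 -0.65] g 0.0 q [ 6. 40. 80.  0. 59. 14.]
tool shift cm [-0.03  4.77 -0.07]
wz rad needed (y->push) -0.00035055415361107123 tilt [ 1.e-04  1.e-04 -1.e+00]
```

Request:
step_arm(
  increments=[
    {"x": 0, "y": 0.12, "z": 0, "wx": 0, "wy": 0, "wz": 0, "gripper": 0},
    {"x": 0, "y": 0.16, "z": 0, "wx": 0, "wy": 0, "wz": 0, "gripper": 0},
    {"x": 0, "y": 0.2, "z": 0, "wx": 0, "wy": 0, "wz": 0, "gripper": 0},
    {"x": 0, "y": 0.2, "z": 0, "wx": 0, "wy": 0, "wz": 0, "gripper": 0},
    {"x": 0, "y": 0.2, "z": 0, "wx": 0, "wy": 0, "wz": 0, "gripper": 0},
    {"x": 0, "y": 0.2, "z": 0, "wx": 0, "wy": 0, "wz": 0, "gripper": 0},
    {"x": 0, "y": 0.2, "z": 0, "wx": 0, "wy": 0, "wz": 0, "gripper": 0},
    {"x": 0, "y": 0.2, "z": 0, "wx": 0, "wy": 0, "wz": 0, "gripper": 0},
    {"x": 0, "y": 0.2, "z": 0, "wx": 0, "wy": 0, "wz": 0, "gripper": 0},
    {"x": 0, "y": 0.2, "z": 0, "wx": 0, "wy": 0, "wz": 0, "gripper": 0},
    {"x": 0, "y": 0.2, "z": 0, "wx": 0, "wy": 0, "wz": 0, "gripper": 0},
    {"x": 0, "y": 0.2, "z": 0, "wx": 0, "wy": 0, "wz": 0, "gripper": 0},
    {"x": 0, "y": 0.2, "z": 0, "wx": 0, "wy": 0, "wz": 0, "gripper": 0},
    {"x": 0, "y": 0.2, "z": 0, "wx": 0, "wy": 0, "wz": 0, "gripper": 0},
    {"x": 0, "y": 0.2, "z": 0, "wx": 0, "wy": 0, "wz": 0, "gripper": 0},
    {"x": 0, "y": 0.2, "z": 0, "wx": 0, "wy": 0, "wz": 0, "gripper": 0},
    {"x": 0, "y": 0.18, "z": 0, "wx": 0, "wy": 0, "wz": 0, "gripper": 0},
    {"x": 0, "y": 0.14, "z": 0, "wx": 0, "wy": 0, "wz": 0, "gripper": 0},
    {"x": 0, "y": 0.1, "z": 0, "wx": 0, "wy": 0, "wz": 0, "gripper": 0},
  ],
)

```text
time_s: 7.85
position: [0.5767, 0.1427, 0.1867]
tool_rot: [[0.99, -0.142, -0.0], [-0.142, -0.99, -0.0], [-0.0, 0.0, -1.0]]
ft_force: [1.1, 2.5, -0.9]
grip_width: 0.0001
```

```bash
python3 - <<'E'
from h import *
stat(-.044,-.0015,.014); b=shot('scene','scene4')
i=b['color'][200:320,270:430]
cv2.imwrite('pics/s4.png',cv2.resize(i,(800,600),interpolation=cv2.INTER_CUBIC))
E
```

```text
t 7.85 tip rail mm [-56.6  -1.3  13.3] F [ 1.08  2.47 -0.94] g 0.0001 q [ 2. 39. 83. -0. 58. 11.]
tool shift cm [-0.02  1.26 -0.07]
wz rad needed (y->push) -0.00040459350188548626 tilt [-1.e-04 -0.e+00 -1.e+00]
```

View pics/s4.png

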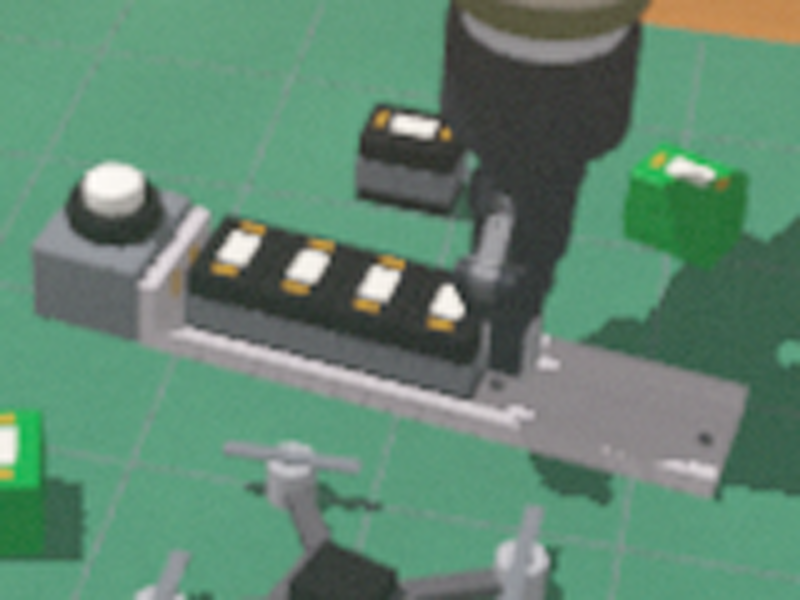

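The row is closed up and close to the stop (pack front at about (190,300), stop foot at (175,325)). The pusher is vertical with no tipping. Continue slowly and watch the force.

Request:
step_arm(
  increments=[
    {"x": 0, "y": 0.1, "z": 0, "wx": 0, "wy": 0, "wz": 0, "gripper": 0},
    {"x": 0, "y": 0.1, "z": 0, "wx": 0, "wy": 0, "wz": 0, "gripper": 0},
    {"x": 0, "y": 0.1, "z": 0, "wx": 0, "wy": 0, "wz": 0, "gripper": 0},
    {"x": 0, "y": 0.1, "z": 0, "wx": 0, "wy": 0, "wz": 0, "gripper": 0},
    {"x": 0, "y": 0.1, "z": 0, "wx": 0, "wy": 0, "wz": 0, "gripper": 0},
    {"x": 0, "y": 0.1, "z": 0, "wx": 0, "wy": 0, "wz": 0, "gripper": 0},
  ],
)

```text
time_s: 8.5
position: [0.5759, 0.1368, 0.1867]
tool_rot: [[0.99, -0.141, 0.0], [-0.141, -0.99, -0.0], [0.0, 0.0, -1.0]]
ft_force: [-0.4, 2.7, -0.3]
grip_width: -0.0002
```

Request:
step_arm(
  increments=[
    {"x": 0, "y": 0.07, "z": 0, "wx": 0, "wy": 0, "wz": 0, "gripper": 0},
    {"x": 0, "y": 0.07, "z": 0, "wx": 0, "wy": 0, "wz": 0, "gripper": 0},
    {"x": 0, "y": 0.07, "z": 0, "wx": 0, "wy": 0, "wz": 0, "gripper": 0},
  ],
)

```text
time_s: 8.8
position: [0.5756, 0.1348, 0.1867]
tool_rot: [[0.99, -0.142, -0.0], [-0.142, -0.99, -0.0], [-0.0, 0.0, -1.0]]
ft_force: [-0.1, 2.5, 0.6]
grip_width: -0.0
```

Request:
step_arm(
  increments=[
    {"x": 0, "y": 0.05, "z": 0, "wx": 0, "wy": 0, "wz": 0, "gripper": 0},
    {"x": 0, "y": 0.05, "z": 0, "wx": 0, "wy": 0, "wz": 0, "gripper": 0},
    {"x": 0, "y": 0.05, "z": 0, "wx": 0, "wy": 0, "wz": 0, "gripper": 0},
    {"x": 0, "y": 0.05, "z": 0, "wx": 0, "wy": 0, "wz": 0, "gripper": 0},
  ],
)

```text
time_s: 9.2
position: [0.5753, 0.1328, 0.1867]
tool_rot: [[0.99, -0.141, -0.0], [-0.141, -0.99, 0.0], [-0.0, -0.0, -1.0]]
ft_force: [1.2, 1.8, 1.0]
grip_width: 0.0002
```

Request:
step_arm(
  increments=[
    {"x": 0, "y": 0.05, "z": 0, "wx": 0, "wy": 0, "wz": 0, "gripper": 0},
    {"x": 0, "y": 0.05, "z": 0, "wx": 0, "wy": 0, "wz": 0, "gripper": 0},
    {"x": 0, "y": 0.05, "z": 0, "wx": 0, "wy": 0, "wz": 0, "gripper": 0},
  ],
)

```text
time_s: 9.5
position: [0.5753, 0.1321, 0.1869]
tool_rot: [[0.99, -0.142, 0.002], [-0.142, -0.99, 0.002], [0.001, -0.002, -1.0]]
ft_force: [4.5, 10.0, -0.7]
grip_width: 0.0
```

Force jumped to 10 N: home. Back off gently, rise, and check.

Request:
step_arm(
  increments=[
    {"x": 0, "y": 0.03, "z": 0, "wx": 0, "wy": 0, "wz": 0, "gripper": 0},
    {"x": 0, "y": 0, "z": 0, "wx": 0, "wy": 0, "wz": 0, "gripper": 0},
    {"x": 0, "y": -0.1, "z": 0, "wx": 0, "wy": 0, "wz": 0, "gripper": 0},
    {"x": 0, "y": -0.2, "z": 0, "wx": 0, "wy": 0, "wz": 0, "gripper": 0},
    {"x": 0, "y": -0.5, "z": 0, "wx": 0, "wy": 0, "wz": 0, "gripper": 0},
    {"x": 0, "y": -1, "z": 0, "wx": 0, "wy": 0, "wz": 0, "gripper": 0},
    {"x": 0, "y": -0.5, "z": -1, "wx": 0, "wy": 0, "wz": 0, "gripper": 0},
    {"x": 0, "y": 0, "z": -3, "wx": 0, "wy": 0, "wz": 0, "gripper": 0},
    {"x": 0, "y": 0, "z": -3.5, "wx": 0, "wy": 0, "wz": 0, "gripper": 0},
    {"x": 0, "y": 0, "z": -2, "wx": 0, "wy": 0, "wz": 0, "gripper": 0},
    {"x": 0, "y": 0, "z": 0, "wx": 0, "wy": 0, "wz": 0, "gripper": 0},
    {"x": 0, "y": 0, "z": 0, "wx": 0, "wy": 0, "wz": 0, "gripper": 0},
  ],
)

```text
time_s: 10.7
position: [0.5781, 0.1541, 0.2819]
tool_rot: [[0.99, -0.141, 0.0], [-0.141, -0.99, -0.0], [0.0, 0.0, -1.0]]
ft_force: [-0.3, 0.2, 0.3]
grip_width: 0.0
```

```bash
python3 - <<'E'
from h import *
stat(.1285,-.0005,.075); b=shot('scene','scene5'); a=shot('top','top5')
i=b['color'][225:295,270:390]
j=a['color'][210:270,225:375]
cv2.imwrite('pics/s5.png',np.vstack([cv2.resize(i,(600,350),interpolation=cv2.INTER_CUBIC),cv2.resize(j,(600,240),interpolation=cv2.INTER_CUBIC)]))
E
```

```text
t 10.7 tip rail mm [-68.1  -1.5 108.5] F [-0.25  0.19  0.3 ] g 0.0 q [ 4. 33. 77. -0. 70. 12.]
tool shift cm [ 0.1  19.66  3.35]
wz rad needed (y->push) -7.405987219843979e-05 tilt [ 3.e-04 -1.e-04 -1.e+00]
```

View pics/s5.png

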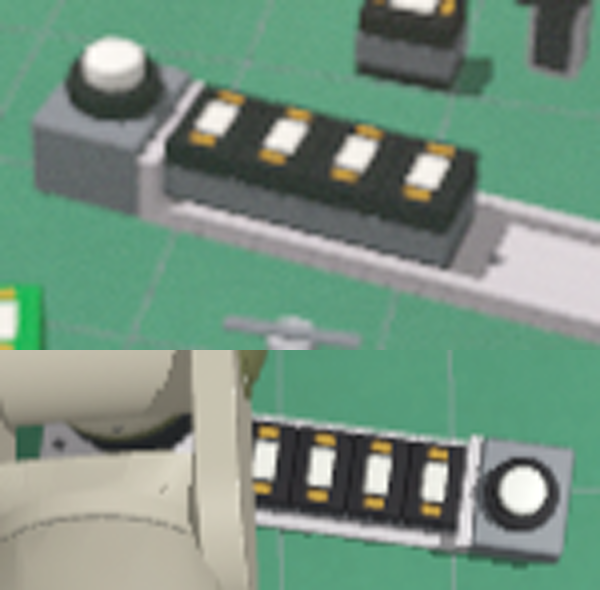

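All four packs are closed up with the front one against the stop plate, standing level, and the spare and look-alikes haven't moved. Now go over the button (triangulated top ≈ 60 mm high, rail x ≈ 127 mm).

Request:
step_arm(
  increments=[
    {"x": 0, "y": 1.5, "z": 0, "wx": 0, "wy": 0, "wz": 0, "gripper": 0},
    {"x": 0, "y": 3, "z": 0, "wx": 0, "wy": 0, "wz": 0, "gripper": 0},
    {"x": 0, "y": 4, "z": 0, "wx": 0, "wy": 0, "wz": 0, "gripper": 0},
    {"x": 0, "y": 4, "z": 0, "wx": 0, "wy": 0, "wz": 0, "gripper": 0},
    {"x": 0, "y": 4, "z": 0, "wx": 0, "wy": 0, "wz": 0, "gripper": 0},
    {"x": 0, "y": 2, "z": 1, "wx": 0, "wy": 0, "wz": 0, "gripper": 0},
    {"x": 0, "y": 1, "z": 1.3, "wx": 0, "wy": 0, "wz": 0, "gripper": 0},
    {"x": 0, "y": 0, "z": 1, "wx": 0, "wy": 0, "wz": 0, "gripper": 0},
    {"x": 0, "y": 0, "z": 0, "wx": 0, "wy": 0, "wz": 0, "gripper": 0},
    {"x": 0, "y": 0, "z": 0, "wx": 0, "wy": 0, "wz": 0, "gripper": 0},
  ],
)

```text
time_s: 11.8
position: [0.5508, -0.0388, 0.2486]
tool_rot: [[0.99, -0.141, -0.001], [-0.141, -0.99, 0.0], [-0.001, -0.0, -1.0]]
ft_force: [-0.3, 0.7, 0.7]
grip_width: -0.0003
```

```bash
python3 - <<'E'
from h import *
stat(.127,-.0012,.058); b=shot('scene','scene6')
i=b['color'][190:280,250:370]
cv2.imwrite('pics/s6.png',cv2.resize(i,(720,540),interpolation=cv2.INTER_CUBIC))
E
```

```text
t 11.8 tip rail mm [126.7  -1.4  75.2] F [-0.34  0.73  0.69] g -0.0003 q [-16.  31.  87.   0.  62.  -8.]
tool shift cm [0.02 0.03 1.72]
wz rad needed (y->push) 0.0002476479693065414 tilt [-6.e-04  2.e-04 -1.e+00]
```

View pics/s6.png

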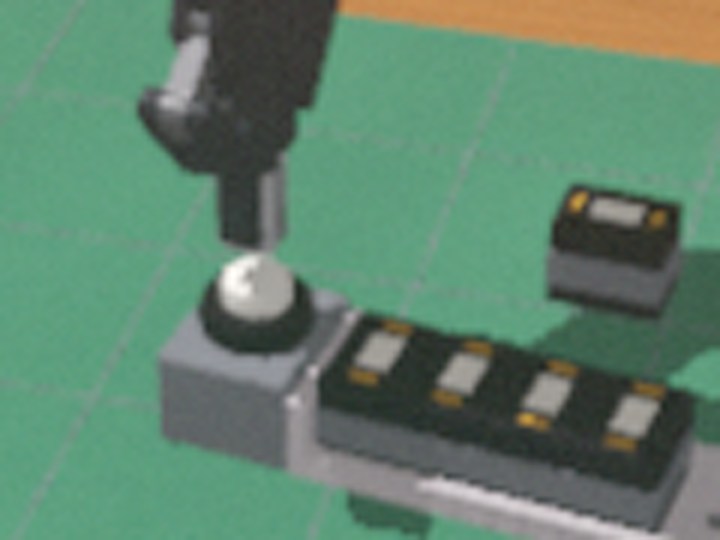

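Tip is centred above the button (tip at (250,245), button at (255,285)). Descend slowly.

Request:
step_arm(
  increments=[
    {"x": 0, "y": 0, "z": 0.3, "wx": 0, "wy": 0, "wz": 0, "gripper": 0},
    {"x": 0, "y": 0, "z": 0.3, "wx": 0, "wy": 0, "wz": 0, "gripper": 0},
    {"x": 0, "y": 0, "z": 0.2, "wx": 0, "wy": 0, "wz": 0, "gripper": 0},
    {"x": 0, "y": 0, "z": 0.2, "wx": 0, "wy": 0, "wz": 0, "gripper": 0},
    {"x": 0, "y": 0, "z": 0.2, "wx": 0, "wy": 0, "wz": 0, "gripper": 0},
    {"x": 0, "y": 0, "z": 0.2, "wx": 0, "wy": 0, "wz": 0, "gripper": 0},
    {"x": 0, "y": 0, "z": 0, "wx": 0, "wy": 0, "wz": 0, "gripper": 0},
  ],
)

```text
time_s: 12.55
position: [0.5508, -0.0392, 0.2346]
tool_rot: [[0.99, -0.141, -0.0], [-0.141, -0.99, 0.0], [-0.0, -0.0, -1.0]]
ft_force: [0.7, 1.0, 2.2]
grip_width: -0.0004
```

Request:
step_arm(
  increments=[
    {"x": 0, "y": 0, "z": 0.2, "wx": 0, "wy": 0, "wz": 0, "gripper": 0},
    {"x": 0, "y": 0, "z": 0.2, "wx": 0, "wy": 0, "wz": 0, "gripper": 0},
    {"x": 0, "y": 0, "z": 0, "wx": 0, "wy": 0, "wz": 0, "gripper": 0},
  ],
)

```text
time_s: 12.85
position: [0.5508, -0.0392, 0.2307]
tool_rot: [[0.99, -0.142, 0.0], [-0.142, -0.99, -0.0], [0.0, -0.0, -1.0]]
ft_force: [-1.3, -0.5, 4.8]
grip_width: 0.0002
```

Request:
step_arm(
  increments=[
    {"x": 0, "y": 0, "z": 0.1, "wx": 0, "wy": 0, "wz": 0, "gripper": 0},
    {"x": 0, "y": 0, "z": 0.1, "wx": 0, "wy": 0, "wz": 0, "gripper": 0},
    {"x": 0, "y": 0, "z": 0, "wx": 0, "wy": 0, "wz": 0, "gripper": 0},
  ],
)

```text
time_s: 13.15
position: [0.5507, -0.0392, 0.2294]
tool_rot: [[0.99, -0.141, 0.001], [-0.141, -0.99, -0.0], [0.001, 0.0, -1.0]]
ft_force: [-2.2, 1.3, 9.2]
grip_width: -0.0001
```

Request:
step_arm(
  increments=[
    {"x": 0, "y": 0, "z": 0.08, "wx": 0, "wy": 0, "wz": 0, "gripper": 0},
    {"x": 0, "y": 0, "z": 0, "wx": 0, "wy": 0, "wz": 0, "gripper": 0},
    {"x": 0, "y": 0, "z": 0, "wx": 0, "wy": 0, "wz": 0, "gripper": 0},
  ],
)

```text
time_s: 13.45
position: [0.5507, -0.0391, 0.2292]
tool_rot: [[0.99, -0.141, 0.001], [-0.141, -0.99, -0.0], [0.001, 0.0, -1.0]]
ft_force: [-4.8, 0.4, 16.7]
grip_width: 0.0004
```

Hard stop reached: 16.7 N, with 0.2 mm moved for the last 0.8 mm commanded. Release and retreat upward.

Request:
step_arm(
  increments=[
    {"x": 0, "y": 0, "z": -0.3, "wx": 0, "wy": 0, "wz": 0, "gripper": 0},
    {"x": 0, "y": 0, "z": -0.4, "wx": 0, "wy": 0, "wz": 0, "gripper": 0},
    {"x": 0, "y": 0, "z": -0.6, "wx": 0, "wy": 0, "wz": 0, "gripper": 0},
    {"x": 0, "y": 0, "z": -2, "wx": 0, "wy": 0, "wz": 0, "gripper": 0},
    {"x": 0, "y": 0, "z": -3, "wx": 0, "wy": 0, "wz": 0, "gripper": 0},
    {"x": 0, "y": 0, "z": -3, "wx": 0, "wy": 0, "wz": 0, "gripper": 0},
    {"x": 0, "y": 0, "z": -1.5, "wx": 0, "wy": 0, "wz": 0, "gripper": 0},
    {"x": 0, "y": 0, "z": 0, "wx": 0, "wy": 0, "wz": 0, "gripper": 0},
    {"x": 0, "y": 0, "z": 0, "wx": 0, "wy": 0, "wz": 0, "gripper": 0},
  ],
)

```text
time_s: 14.35
position: [0.5506, -0.0392, 0.3352]
tool_rot: [[0.99, -0.142, -0.001], [-0.142, -0.99, 0.0], [-0.001, -0.0, -1.0]]
ft_force: [-0.2, -0.0, 0.3]
grip_width: 0.0
```

```bash
python3 - <<'E'
from h import *
stat(); b=shot('scene','scene7')
i=b['color'][190:310,240:450]
cv2.imwrite('pics/s7.png',cv2.resize(i,(800,457),interpolation=cv2.INTER_CUBIC))
o=np.load('pics/scene5.npz')['color']; df=cv2.absdiff(o,b['color']).max(2)
print('row diff vs scene5 (mean)',df[235:285,295:375].mean())
E
```

```text
t 14.35 tip rail mm [127.1  -1.7 161.8] F [-0.18 -0.01  0.32] g 0.0 q [-16.  25.  81.  -0.  74.  -8.]
wz rad needed (y->push) -0.00042014500074438743 tilt [-1.e-03  3.e-04 -1.e+00]
row diff vs scene5 (mean) 15.70775
```

View pics/s7.png

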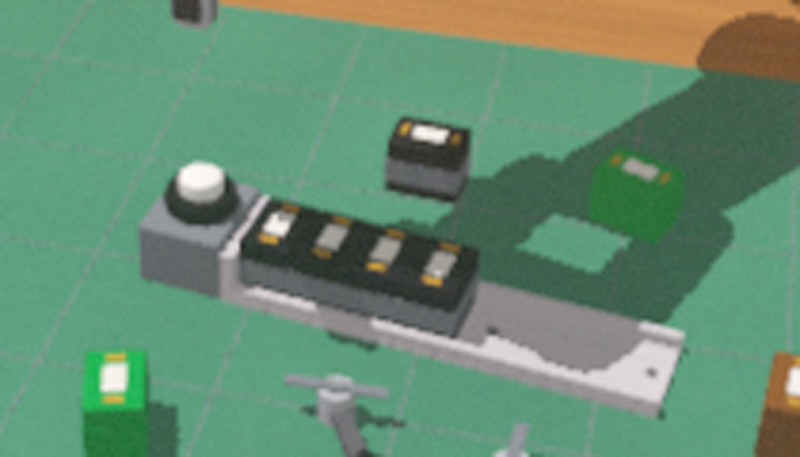

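The row is still home and closed up, the button is back up at (200,183), the gripper is clear, and the spare, look-alikes and quadcopter are where they were. The image difference comes from the arm's shadow. Handing in.

```bash
python3 -c "
from rig import env
print(env.close_job())"
```

```text
the job is handed in; nothing more can be done
None
```

The four packs are home against the end stop, and the button was pressed fully and released. The job was handed in at about 14.4 s of the 43 s limit.

- **Push:** I pushed the row from behind with the closed fingertips, at 20 mm/s or less once in contact and 5 mm/s at the end. Force stayed around 2–3 N while sliding and rose to about 10 N when the front pack reached the stop.
- **Button:** I pressed until the force climbed from the spring's 5 N to 16.7 N with almost no further movement. Then I let go and raised the gripper clear, where the force read near zero.
- **Last checks:** The final picture shows the row closed up against the stop and level, with the button back up. The spare, the parts of the quadcopter in view and the look-alikes showed no movement. The driver and jar were outside the close-up and I did not check them again, but the arm worked away from both.
- **Disagreements:**
  - The wrist camera put the rail 3–5 mm farther back along its length than the top camera did. The stop contact suggested about 1.6 mm, so I went by contact force.
  - The numeric before/after picture comparison of the row was not conclusive, because the arm's shadow had moved across it. I judged by eye instead.
  - My first move calls were refused for missing keys and moved nothing.

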